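# Post the worn brake pad into the scrap box

### The arm

A 7-joint arm with a two-finger parallel gripper is mounted at the origin on the work surface. World frame = base frame: x ahead of the robot, y to its left, z up, the work surface at z = 0. Lengths are in mm, angles in rad, forces in N, time in s.
With the tool pointing down it reaches from about 400 to 875 mm from the base axis. Payload 4.4 kg.
Tool frame: the origin (TCP) lies midway between the tips of the shut fingers; the grasp point (between the pads) lies 19 mm behind it (ctrl.pinch_z is the distance from the TCP to the grasp point, in mm); z points along the fingers, y is the line along which they close (so a half turn about z gives the same grasp; the last joint's range is limited). The gripper opens to 85 mm and grips with 20 to 120 N. Pads are 22 mm wide; open, the fingers measure 114 mm over their backs; the gripper's body (76 mm by 85 mm) begins 54 mm behind the grasp point. The pads swing forward as they close: fully open they stand 13 mm farther back than shut.
Start: joints at [-1.172, 0.628, 0.038, 1.517, -0.027, 0.996, -0.02], TCP at [291.338, 581.068, 231.313] pointing down, gripper open.
Joint ranges: [-3.06, 3.06], [-0.37, 2.12], [-1.25, 1.32], [0.18, 2.47], [-1.1, 4.24], [0.23, 1.98], [-2.94, 2.94]. Speed limits (rad/s): [2.57, 2.57, 3.14, 3.14, 3.14, 3.14, 3.14].

### API

Orientations are given as [roll, pitch, yaw] about the fixed x, y, z axes, in that order (R = Rz(yaw) Ry(pitch) Rx(roll)).
In Python, from cell import read_state, cams, order, ctrl gives the robot as it stands.
- The arm moves only by the tool move_arm, never from a script. Its argument "targets" is text: rows parted by semicolons, each of 7 numbers parted by spaces: the gripper's target within -1 to 1 (fully open at 1, half-way at 0, shut at -1), then the shift along the tool's x, y, z in cm, then the turn, a rotation vector about the tool's x, y, z in degrees. A call has 1 to 5 rows; each row shifts and turns the commanded pose from where the row before left it, along the tool's axes as they then stand; what a row does not reach is not made up. A row lasts 1/12 s, in which the tool goes at most 41.7 mm and 7.16 degrees, less where a joint would pass 70% of its speed; a pose out of reach is approached as far as the arm can. A call with a gripper value outside its range is refused whole. The fingers move at their own pace and stop on an object; the grip force is fixed at half the most. Time passes only in rows, so rows that do not move let the fingers close. It gives the time, the measured TCP pose, the force, the opening and the grip force at its end, in the units of the state.
- read_state(): the state, without advancing time (a new reading comes with each control period).
- cams.get_image(name): name is "scene" or "top" or "wrist"; returns a dict with "color" (400x640x3 uint8, red, green, blue), "fovy" (degrees; the focal length in pixels is half the picture's height over the tangent of half this angle, whatever the lens; pixels are square), "cx", "cy" (the principal point, pixels), "rvec" (rotation vector, rad) and "tvec" (3), from world to camera coordinates, as OpenCV has them. Camera axes: x right, y down, z forward; pixel columns grow to the right and rows downward; lengths in mm; the calibration is good to about 2 mm. A picture is of the moment at which its call begins. There is no depth.
- order.finish_job(): hands the job in; it is judged then, once.
The state is a dict: "clock": time; "qpos": joint angles; "qd": joint speeds; "tau": joint torques, N m; "eef_pos": TCP position; "tool_rot": TCP orientation; "force": force on the tool from outside, world axes, zero at the start; "torque": the same for the moment, N m; "width": finger opening in mm; "gripper_force": force on a finger pad.
Only numpy, scipy, OpenCV 4.12 (cv2) and the standard library are available. Lean on these libraries where they do the work, as an engineer would, in place of code of your own. Each camera call takes 0.05 s, during which the arm holds its last target. There are 200 camera calls.

### The job

Take the worn, rusty brake pad out of the rack and post it through the slot of the red scrap box, pushing it past the stiff flap under the slot until it drops to the bottom of the box. Feel for the slot and push gently, never forcing the pad or leaning on the box, and leave the two new pads standing in the rack.

Things in the scene. Friction and masses are not known exactly. Their poses are not given: they have to be found in the camera images.
- worn_center (a point): Centre (half-way up) of the worn brake pad: a flat rust-brown plate, 10 mm thick (its x), 100 mm long (its y), 60 mm tall (its z, up), 0.25 to 0.4 kg, standing on its long edge in one of the rack's three places; its centre is 30 mm above its lower edge. Grasp it across its 10 mm thickness near the upper edge.
- new_a_center (a point): Centre of a new brake pad (blue back, dark lining): 18 mm thick (x), 100 mm long (y), 60 mm tall; stands in the rack and must stay there.
- new_b_center (a point): Centre of the other new brake pad, same size and look as the first; must stay in the rack.
- rack: Black fixed rack, 200 mm (its x) by 130 mm (its y); origin at the centre of its underside. Three places in a row along its x, 70 mm apart. A pad stands in each on the 8 mm base, between ribs whose tops are 22 mm above the bench; the pads' yaw is the rack's to within a degree.
- box: Fixed red scrap box, 200 mm (its x) by 180 mm (its y), walls 5 mm; origin at the centre of its underside on the bench, inner floor 5 mm up. On top an aluminium slot plate, 100 x 150 x 8 mm (x, y, z), top 140 mm above the origin, screw heads 4 mm proud at its corners. It is sprung: yields from 2 N at 5 N/mm, bottoms after 4 mm. Over 30 N of pad or gripper on box, plate or flap is forcing.
- mouth (a point): Nominal slot centre on the plate's top, axes as the box. The slot is 12.6 mm wide (x), 104 mm long (y), right in y and yaw, but the plate is clamped in elongated holes, so the true slot lies up to 12 mm either side of this point in x: not measured, feel for it. The plate does not shift sideways under a gentle push. The pad goes in upright, long edge down, length along y, either face forward.
- flap (a joint): Stiff black flap 9 mm below the plate's top, closing the slot: 0 closed, grows (rad) as it swings down; it stays where left. About 13 N starts it, so it bears the pad's weight; the push eases as it opens, and the pad drops through once its lower edge is 30 to 40 mm below the plate's top. Gripping fingers may meet the plate first: then let go and push with closed fingertips on the pad's upper edge.
Not all that is in view belongs to the job. Leave any yellow look-alike of the part that bears worn_center alone.

How it is judged (in metres and radians):
On the way, in this order (a step that is already met when the one before it is completed fails the run):
1. the worn pad is lifted clear of the rack (its centre more than 90 mm above the bench) (height (world z) of worn_center above 0.09 m), for 0.1 s.
2. the worn pad stands in the slot, upright, its lower edge at least 7 mm below the top of the slot plate (z of worn_center in the frame of box between 0.1 and 0.163 m and x of worn_center in the frame of box between -0.016 and 0.016 m and y of worn_center in the frame of box between -0.006 and 0.006 m and angle between worn_center's own z axis and vertical below 0.2 rad), for 0.1 s.
At the end, for the whole second after the job is handed in: The worn pad lies inside the scrap box, at its bottom (its centre less than 75 mm above the bench and within the box's walls, any attitude); both new pads still stand in their places in the rack (centres within 15 mm of where they began) (z of worn_center in the frame of box between 0 and 0.075 m and x of worn_center in the frame of box between -0.1 and 0.1 m and y of worn_center in the frame of box between -0.09 and 0.09 m and distance of each of new_a_center, new_b_center from where it was at the start of the episode below 0.015 m); the robot touches nothing.
It fails at once if the worn pad is pressed on the box, its slot plate or its flap with more than 30 N (its landing inside does not count) (z of worn_center in the frame of box above 0.1 m and contact force between worn and box above 30 N).
It fails at once if the gripper or arm presses on the box with more than 30 N (contact force between any of the fingers, the arm and box above 30 N).
It fails at once if a new pad is moved by more than 15 mm (distance of any of new_a_center, new_b_center from where it was at the start of the episode above 0.015 m).
It also fails if it takes over 72 s, if anything falls off the work surface, if the arm or the gripper's body presses on something with over 40 N, if the wrist force passes 120 N, or if a joint passes its speed limit or range.

## Working session

There is one attempt and no reset: what is moved stays moved. The work goes in short steps, Python scripts to look and compute and a tool call to move; the robot and the scene stay as the last step left them, time stands still between calls to the robot, and variables do not carry over. Pictures are saved under pics/ and viewed, at most 10 in all, crops included, and the job is handed in when it is done.

Besides the shell and the picture viewer there is one more tool, called as name(argument=value, ...) on one line, values as JSON. move_arm: Moves the arm, as the interface text tells. Its arguments: {"type":"object","properties":{"targets":{"type":"string"}},"required":["targets"]}

```bash
mkdir -p pics
cat > h.py <<'E'
import numpy as np, cv2
from cell import read_state, cams, order, ctrl
def K(im):
    f=im["color"].shape[0]/2/np.tan(np.radians(im["fovy"])/2)
    return np.array([[f,0,im["cx"]],[0,f,im["cy"]],[0,0,1.]])
def snap(n,tag):
    im=cams.get_image(n); cv2.imwrite(f"pics/{tag}.png",im["color"][:,:,::-1]); np.savez(f"pics/{tag}.npz",**im); return im
def load(tag): return dict(np.load(f"pics/{tag}.npz"))
def ray(im,uv,z):
    R=cv2.Rodrigues(np.array(im["rvec"],float))[0]; t=np.array(im["tvec"],float).ravel()
    c=-R.T@t; d=R.T@np.linalg.inv(K(im))@np.array([uv[0],uv[1],1.])
    return c+d*(z-c[2])/d[2]
def proj(im,P):
    return cv2.projectPoints(np.array(P,float).reshape(-1,1,3),np.array(im["rvec"],float),np.array(im["tvec"],float),K(im),None)[0].reshape(-1,2)
E
python3 - <<'E'
from h import *
for n in("top","scene"): im=snap(n,n+"0")
s=read_state(); print(s); print(ctrl.pinch_z)
E
```

```text
{'clock': 0.1, 'qpos': array([-1.17180931,  0.62922026,  0.03845534,  1.51827651, -0.02697593,
        0.99632327, -0.02001884]), 'qd': array([-0.00049411, -0.00105132,  0.00222239, -0.00363335, -0.00018788,
       -0.00123846,  0.00122294]), 'tau': array([ 3.21410604e-03, -5.64536977e+01,  1.23059023e+00, -1.93973798e+01,
        1.12703812e-02,  5.49121265e-03,  1.86052483e-05]), 'eef_pos': array([291.08049695, 580.54469095, 230.5001708 ]), 'tool_rot': array([-3.13988402e+00,  4.22709384e-05,  2.67679118e+00]), 'force': array([ 0.14452244, -0.78918966, -0.05988728]), 'torque': array([-0.00798586,  0.04190308, -0.0276016 ]), 'gripper_force': 0.0, 'width': 85.26592170088146}
18.700000000000003
```

View pics/top0.png

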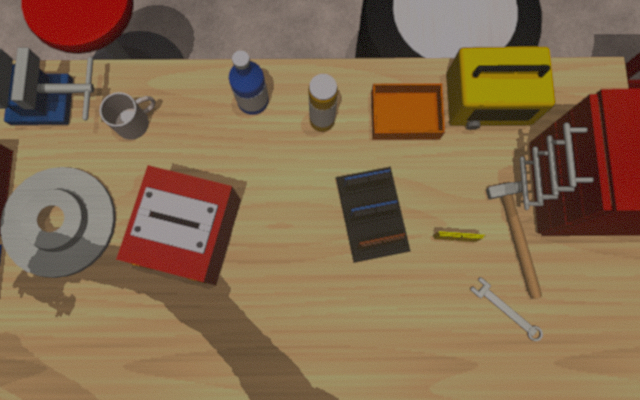

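View pics/scene0.png

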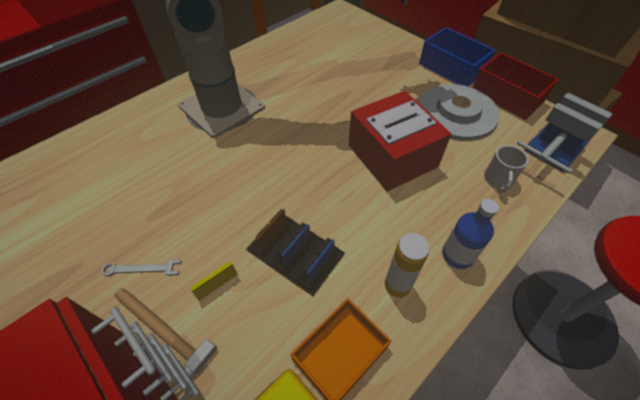

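Top view: the red box's plate is centred near (175,220), with the slot running from (150,214) to (199,227). The rack is near (373,214), with the rusty pad at (382,240), blue pads at (375,208) and (368,176), and the yellow look-alike at (459,236). I'll enlarge to pick points.

Run:
```python
from h import *
a=load("top0"); c=a["color"][:,:,::-1]
A=cv2.resize(c[155:295,110:245],None,fx=4,fy=4,interpolation=cv2.INTER_CUBIC)
B=cv2.resize(c[155:275,325:415],None,fx=4.4,fy=4.4,interpolation=cv2.INTER_CUBIC)[:560,:255+145]
o=np.zeros((560,540+B.shape[1],3),np.uint8);o[:,:540]=A;o[:B.shape[0],540:]=B
o=np.clip(o.astype(float)*1.5,0,255).astype(np.uint8)
cv2.imwrite("pics/crop.png",o[:, :800]); print(o.shape)
print(proj(a,[[291,581,231]]), ray(a,(175,220),140), ray(a,(382,240),68))
R=cv2.Rodrigues(a["rvec"])[0];print(-R.T@a["tvec"].ravel(),a["fovy"])
```

```text
(560, 936, 3)
[[-48.88524376 347.99814871]] [528.29818845 232.83489688 140.        ] [ 495.34481657 -186.64425205   68.        ]
[ 344.46814801  -48.33196921 1153.41560948] 42.27261286532084
```

View pics/crop.png

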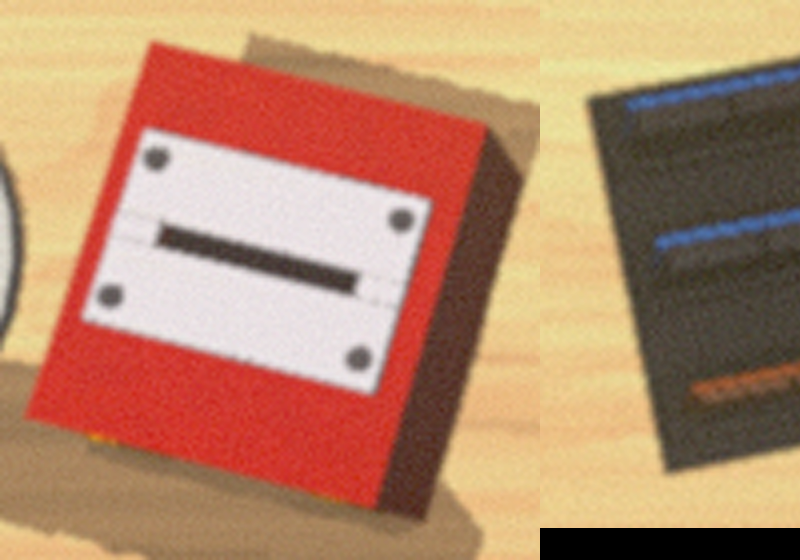

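The plate's corners are at crop (145,128), (432,198), (378,393) and (82,320). The slot runs from (158,235) to (357,283), and the box rim corners are (150,42), (487,124), (377,508) and (25,418).

Run:
```python
from h import *
a=load("top0"); c=a["color"]
full=lambda p:((p[0]+.5)/4-.5+110,(p[1]+.5)/4-.5+155)
for nm,P,z in(("plate",[(145,128),(432,198),(378,393),(82,320)],140),("rim",[(150,42),(487,124),(377,508),(25,418)],132),("slot",[(158,235),(357,283)],140)):
    W=np.array([ray(a,full(p),z)[:2] for p in P]); print(nm,W.mean(0).round(1))
    d=np.diff(np.vstack([W,W[:1]]),axis=0)
    print(np.linalg.norm(d,axis=1).round(1),np.degrees(np.arctan2(d[:,1],d[:,0])).round(1))
h=cv2.cvtColor(c,cv2.COLOR_RGB2HSV)
m=np.zeros(c.shape[:2],np.uint8);m[165:265,335:412]=1
for nm,lo,hi in(("rust",(0,90,70),(14,255,255)),("blue",(100,90,50),(125,255,255))):
    mm=cv2.inRange(h,lo,hi)*m
    n,l,s,_=cv2.connectedComponentsWithStats(mm)
    for i in range(1,n):
        if s[i,4]>25:
            v,u=np.nonzero(l==i); W=np.array([ray(a,p,68)[:2] for p in zip(u,v)])
            r=cv2.minAreaRect(W.astype(np.float32)); print(nm,s[i],r,(u.mean(),v.mean()),cv2.boxPoints(r).round(0).tolist())
W=np.array([ray(a,p,8)[:2] for p in[(337,177),(390,167),(409,250),(354,261)]]);print(W,W.mean(0))
d=np.diff(W,axis=0);print(np.degrees(np.arctan2(d[:,1],d[:,0])))
```

```text
plate [529.7 234.1]
[150.3 100.3 152.1 100.6] [-104.3  166.6   75.8  -14.5]
rim [525.9 235.5]
[179.3 199.  180.8 198.5] [-104.3  165.9   75.5  -14.6]
slot [529.6 235. ]
[103.1 103.1] [-104.   76.]
rust [359 233  47  13 200] ((496.8771667480469, -187.43585205078125), (10.134169578552246, 100.20352935791016), 11.26175308227539) (np.float64(381.815), np.float64(239.36)) [[482.0, -139.0], [502.0, -238.0], [512.0, -236.0], [492.0, -137.0]]
blue [345 170  45  10  95] ((639.7440795898438, -158.68104553222656), (4.9088053703308105, 98.05509948730469), 10.711987495422363) (np.float64(366.5684210526316), np.float64(174.18947368421053)) [[628.0, -111.0], [646.0, -207.0], [651.0, -206.0], [633.0, -110.0]]
blue [352 200  45  12 117] ((570.1922607421875, -172.00057983398438), (5.981053829193115, 97.79850006103516), 11.102713584899902) (np.float64(373.94871794871796), np.float64(205.28205128205127)) [[558.0, -125.0], [577.0, -221.0], [583.0, -219.0], [564.0, -123.0]]
[[ 649.61998866  -96.03828709]
 [ 672.54827021 -218.22052432]
 [ 480.8751038  -253.58150675]
 [ 457.33558627 -130.7978157 ]] [ 565.09473724 -174.65953346]
[ -79.37168699 -169.54726957  100.85279477]
```

move_arm(targets="1 -2.64 -2.97 0 0 0 0;1 -2.64 -2.97 0 0 0 0;1 -2.64 -2.97 0 0 0 0;1 -2.64 -2.97 0 0 0 0;1 -2.64 -2.97 0 0 0 0")

```text
clock: 0.52
eef_pos: [342.7, 387.1, 231.0]
tool_rot: [-3.141, -0.0, 2.677]
force: [0.9, -0.6, 0.1]
width: 85.3
gripper_force: 0.0
```

move_arm(targets="1 -2.64 -2.97 0 0 0 0;1 -2.64 -2.97 0 0 0 0;1 -2.64 -2.97 0 0 0 0;1 -2.64 -2.97 0 0 0 0;1 -2.64 -2.97 0 0 0 0")

```text
clock: 0.93
eef_pos: [394.1, 195.3, 231.2]
tool_rot: [-3.141, -0.0, 2.677]
force: [0.9, 0.6, -0.7]
width: 85.2
gripper_force: 0.0
```

move_arm(targets="1 -2.64 -2.97 0 0 0 0;1 -2.64 -2.97 0 0 0 0;1 -2.64 -2.97 0 0 0 0;1 -2.64 -2.97 0 0 0 0;1 -2.64 -2.97 0 0 0 0")

```text
clock: 1.35
eef_pos: [445.5, 3.4, 231.3]
tool_rot: [3.142, -0.0, 2.677]
force: [1.3, 0.6, -0.8]
width: 85.4
gripper_force: 0.0
```

move_arm(targets="1 -2.64 -2.97 0 0 0 0;1 -2.64 -2.97 0 0 0 0;1 -2.64 -2.97 0 0 0 0;1 -2.64 -2.97 0 0 0 0;1 -2.64 -2.97 0 0 0 0")

```text
clock: 1.77
eef_pos: [496.9, -188.5, 231.1]
tool_rot: [3.142, -0.001, 2.677]
force: [0.9, 1.0, -0.7]
width: 85.4
gripper_force: 0.0
```

move_arm(targets="1 0 0 0 0 0 6.56;1 0 0 0 0 0 6.56;1 0 0 0 0 0 6.56;1 0 0 0 0 0 6.56;1 0 0 0 0 0 6.56")

```text
clock: 2.18
eef_pos: [496.7, -186.6, 230.9]
tool_rot: [-3.141, -0.001, 2.098]
force: [-0.3, -0.0, -1.4]
width: 85.3
gripper_force: 0.0
```

move_arm(targets="1 0 0 0 0 0 6.56;1 0 0 0 0 0 6.56;1 0 0 0 0 0 6.56;1 0 0 0 0 0 0")

```text
clock: 2.52
eef_pos: [496.8, -186.4, 230.9]
tool_rot: [-3.141, -0.0, 1.758]
force: [0.1, -0.4, -0.7]
width: 85.3
gripper_force: 0.0
```

```bash
cat >> h.py <<'E'
from scipy.spatial.transform import Rotation as Rn
def goto(p,yaw_deg,s=None):
    """tool-frame shift in cm and tool-z turn in deg to a world TCP position, tool straight down"""
    s=s or read_state(); R=Rn.from_euler("xyz",s["tool_rot"])
    d=R.inv().apply(np.array(p)-s["eef_pos"])/10
    T=Rn.from_euler("xyz",[np.pi,0,np.radians(yaw_deg)])
    print("pos",s["eef_pos"].round(1),"rot",np.degrees(s["tool_rot"]).round(2),"F",s["force"].round(1),"w",round(s["width"],1),"g",round(s["gripper_force"],1),"t",round(s["clock"],2))
    print("shift cm",d.round(2),"turn",np.degrees((R.inv()*T).as_rotvec()).round(2))
E
python3 - <<'E'
from h import *
goto([497,-187.4,100],101)
im=snap("wrist","w1")
E
```

```text
pos [ 496.8 -186.4  230.9] rot [-1.7994e+02 -1.0000e-02  1.0074e+02] F [ 0.1 -0.4 -0.7] w 85.3 g 0.0 t 2.52
shift cm [-1.100e-01  1.000e-02  1.309e+01] turn [-0.06 -0.01 -0.26]
```

View pics/w1.png

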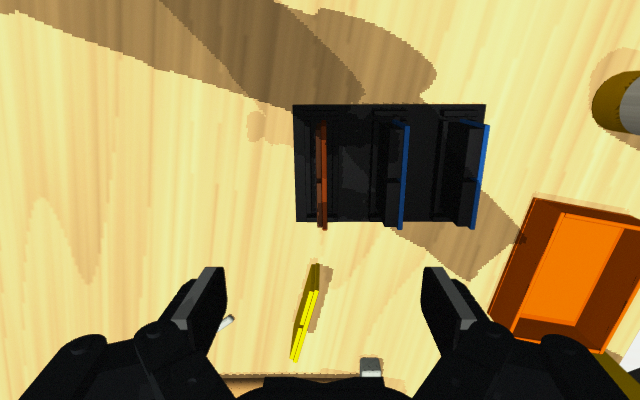

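The wrist view shows the rust pad from about (322,122) to (324,228), blue pads at u≈400 and 480, and the rack square in the image.

Run:
```python
from h import *
a=load("w1"); h=cv2.cvtColor(a["color"],cv2.COLOR_RGB2HSV)
m=np.zeros((400,640),np.uint8);m[105:240,295:350]=1
mm=cv2.inRange(h,(0,90,50),(14,255,255))*m
v,u=np.nonzero(mm); W=np.array([ray(a,p,68)[:2] for p in zip(u,v)])
print(len(u),u.min(),u.max(),v.min(),v.max(),cv2.minAreaRect(W.astype(np.float32)))
R=cv2.Rodrigues(a["rvec"])[0];print(-R.T@a["tvec"].ravel(),R)
for z in(68,8):
  P=[(496.9+sx*5*np.cos(.192)-sy*50*np.sin(.192),-187.4+sx*5*np.sin(.192)+sy*50*np.cos(.192),z) for sx in(-1,1) for sy in(-1,1)]
  print(z,proj(a,P).round(0).tolist())
for r in (130,170,200,220): print(r,np.nonzero(mm[r])[0], a["color"][r,312:334].tolist()[::3])
```

```text
940 316 326 126 229 ((494.9258117675781, -187.5433349609375), (9.26750659942627, 98.10442352294922), 10.79311752319336)
[ 482.05961541 -105.95970905  372.8691072 ] [[ 9.82762369e-01  1.84871962e-01 -6.95241084e-04]
 [ 1.75448813e-01 -9.31471196e-01  3.18714802e-01]
 [ 5.82738337e-02 -3.13342893e-01 -9.47850406e-01]]
68 [[318.0, 230.0], [317.0, 125.0], [329.0, 230.0], [328.0, 125.0]]
8 [[319.0, 209.0], [318.0, 119.0], [328.0, 209.0], [328.0, 119.0]]
130 [321 322 323 324 325] [[14, 15, 15], [27, 21, 16], [40, 23, 14], [52, 21, 4], [61, 25, 7], [15, 14, 14], [12, 14, 13], [8, 11, 9]]
170 [316 317 318 319 320 322 323 324 325 326] [[24, 23, 25], [34, 34, 33], [78, 45, 27], [43, 19, 5], [120, 49, 13], [26, 23, 24], [22, 22, 21], [20, 21, 20]]
200 [317 318 319 320 321 322 323 324 325 326] [[20, 21, 20], [21, 24, 22], [101, 61, 36], [79, 40, 22], [143, 62, 19], [19, 19, 15], [21, 20, 21], [19, 20, 21]]
220 [317 318 319 320 321 323 324 325 326] [[28, 26, 27], [28, 28, 30], [56, 35, 22], [51, 29, 16], [81, 34, 11], [32, 22, 17], [27, 26, 28], [28, 26, 27]]
```

move_arm(targets="0 -0.08 -0.14 2 0 0 -0.2;0 0 0 2 0 0 0;0 0 0 3 0 0 0;0 0 0 3 0 0 0;0 0 0 3 0 0 0")

```text
clock: 2.98
eef_pos: [496.0, -187.5, 100.3]
tool_rot: [3.141, -0.0, 1.768]
force: [0.3, 0.7, -1.0]
width: 42.7
gripper_force: 0.0
```

move_arm(targets="0 0 0 2.5 0 0 0;0 0 0 2 0 0 0;0 0 0 1 0 0 0;0 0 0 0 0 0 0")

```text
clock: 3.32
eef_pos: [494.4, -187.1, 44.3]
tool_rot: [-3.138, -0.003, 1.766]
force: [0.6, -0.7, -0.5]
width: 42.4
gripper_force: 0.0
```

Run:
```python
from h import *
goto([495.5,-187.5,46],101)
im=snap("wrist","w2")
```

```text
pos [ 494.4 -187.1   44.3] rot [-1.7981e+02 -1.5000e-01  1.0119e+02] F [ 0.6 -0.7 -0.5] w 42.4 g 0.0 t 3.32
shift cm [-0.06  0.1  -0.17] turn [-0.19 -0.15  0.19]
```

View pics/w2.png

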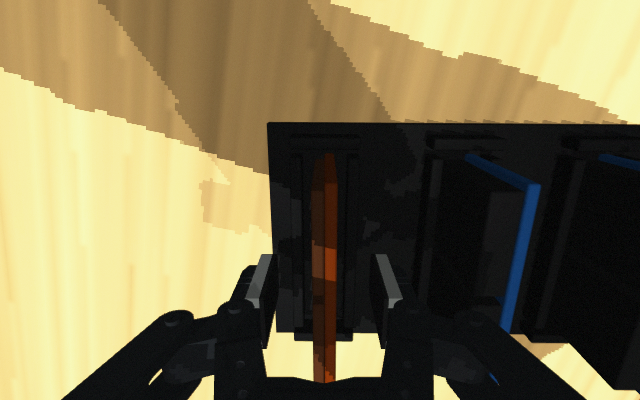

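The pad is midway between the fingers (u≈325), so I'll close on it and lift.

move_arm(targets="-1 0 0 -0.2 0 0 0;-1 0 0 0 0 0 0;-1 0 0 0 0 0 0;-1 0 0 0 0 0 0;-1 0 0 0 0 0 0")

```text
clock: 3.78
eef_pos: [496.2, -188.2, 49.9]
tool_rot: [3.14, 0.001, 1.765]
force: [-1.6, -0.1, 5.4]
width: 8.9
gripper_force: 58.7
```

move_arm(targets="-1 0 0 -0.5 0 0 0;-1 0 0 -1 0 0 0;-1 0 0 -1.5 0 0 0;-1 0 0 -2 0 0 0;-1 0 0 -2 0 0 0")

```text
clock: 4.2
eef_pos: [495.6, -187.3, 119.6]
tool_rot: [-3.141, -0.0, 1.765]
force: [-0.2, 0.4, -1.5]
width: 8.4
gripper_force: 58.8
```

Run:
```python
from h import *
goto([495.5,-187.5,231],101)
im=snap("wrist","w3")
```

```text
pos [ 495.6 -187.3  119.6] rot [-1.7998e+02 -2.0000e-02  1.0111e+02] F [-0.2  0.4 -1.5] w 8.4 g 58.8 t 4.2
shift cm [-1.000e-02 -1.000e-02 -1.114e+01] turn [-0.02 -0.02  0.11]
```

View pics/w3.png

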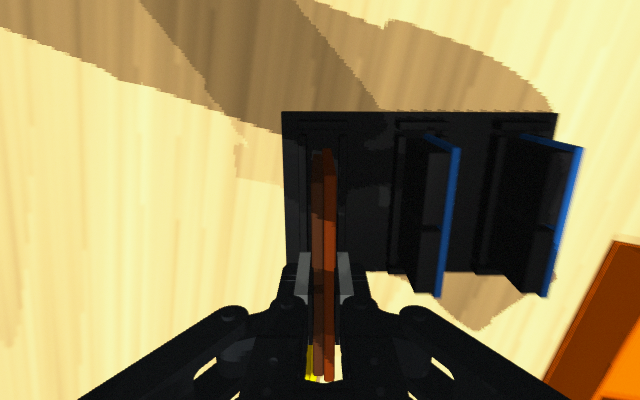

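move_arm(targets="-1 0 0 -3.7 0 0 0;-1 0 0 -3.7 0 0 0;-1 0 0 -3.7 0 0 0;-1 1.85 0.52 0 0 0 0;-1 3.7 1.04 0 0 0 0")

```text
clock: 4.67
eef_pos: [501.7, -135.6, 232.7]
tool_rot: [3.135, 0.007, 1.756]
force: [0.8, -0.4, -3.6]
width: 8.4
gripper_force: 59.4
```

move_arm(targets="-1 3.7 1.04 0 0 0 0;-1 3.7 1.04 0 0 0 0;-1 3.7 1.04 0 0 0 0;-1 3.7 1.04 0 0 0 0;-1 3.7 1.04 0 0 0 0")

```text
clock: 5.08
eef_pos: [515.4, 63.4, 229.7]
tool_rot: [3.141, -0.0, 1.764]
force: [1.1, 0.2, -3.1]
width: 8.6
gripper_force: 59.5
```

move_arm(targets="-1 3.7 1.04 0 0 0 0;-1 3.7 1.04 0 0 0 0;-1 3.7 1.04 0 0 0 0;-1 3.7 1.04 0 0 0 0;-1 1.9 0.55 0 0 0 0")

```text
clock: 5.5
eef_pos: [528.9, 241.1, 229.3]
tool_rot: [3.141, -0.004, 1.771]
force: [1.1, 1.7, -3.3]
width: 8.4
gripper_force: 59.6
```

move_arm(targets="-1 0 0 0 0 0 6.35;-1 0 0 0 0 0 6.35;-1 0 0 0 0 0 6.35;-1 0 0 0 0 0 6.35;-1 0 0 0 0 0 0")

```text
clock: 5.92
eef_pos: [529.5, 234.5, 229.3]
tool_rot: [-3.141, 0.0, 1.319]
force: [0.0, 1.2, -2.0]
width: 8.5
gripper_force: 59.5
```

Run:
```python
from h import *
goto([529.6,235,230],75.7)
im=snap("wrist","w4")
```

```text
pos [529.5 234.5 229.3] rot [-1.7998e+02  3.0000e-02  7.5560e+01] F [ 0.   1.2 -2. ] w 8.5 g 59.5 t 5.92
shift cm [ 0.05  0.   -0.07] turn [-0.02  0.03 -0.14]
```

View pics/w4.png

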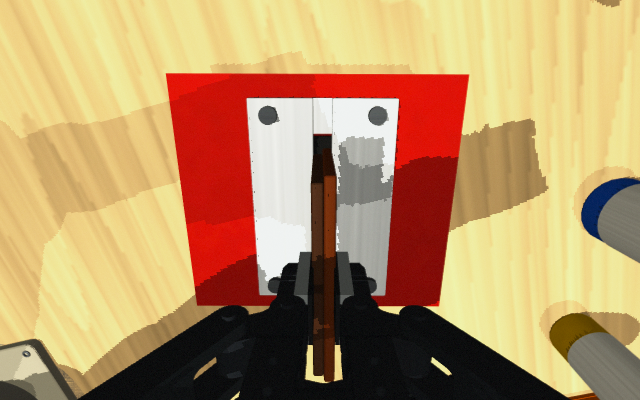

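The plate spans (247,98) to (399,98) at its far edge, with the slot's far end near (313–333,134). The pad hangs just over the slot.

Run:
```python
from h import *
a=load("w4")
yaw=np.radians(75.7);Y=np.array([np.cos(yaw),np.sin(yaw)]);X=np.array([Y[1],-Y[0]])
o=np.array([529.6,235.])
s=lambda p,z=140:(lambda w:(round(float((w-o)@X),1),round(float((w-o)@Y),1)))(ray(a,p,z)[:2])
for nm,p in(("slotL",(313.5,134.5)),("slotR",(332.5,134.5)),("plateFL",(247,98)),("plateFR",(399.5,98)),("plateNL",(260,297)),("plateNR",(387,296)),):print(nm,s(p))
for nm,p in(("rimFL",(166,73)),("rimFR",(469,74)),("rimNL",(197,306)),("rimNR",(438,306))):print(nm,s(p,132))
T=np.array([529.5,234.5])
for z,n in((249,"top"),(189,"bot")):
  P=[np.r_[T+sx*5*X+50*Y,z] for sx in(-1,1)]; print(n,proj(a,P).round(1).tolist())
cv2.imwrite("pics/c4.png",cv2.resize(np.clip(a["color"][90:250,230:420,::-1].astype(float)*1.6,0,255).astype(np.uint8),None,fx=3.7,fy=3.7,interpolation=cv2.INTER_CUBIC))
```

```text
slotL (-6.1, 50.4)
slotR (6.7, 50.4)
plateFL (-48.9, 74.1)
plateFR (50.0, 73.7)
plateNL (-50.0, -76.5)
plateNR (50.2, -75.9)
rimFL (-102.6, 89.7)
rimFR (96.4, 88.4)
rimNL (-104.2, -90.4)
rimNR (94.5, -91.1)
top [[308.4, 177.2], [335.5, 177.1]]
bot [[313.1, 148.7], [331.8, 148.6]]
```

View pics/c4.png

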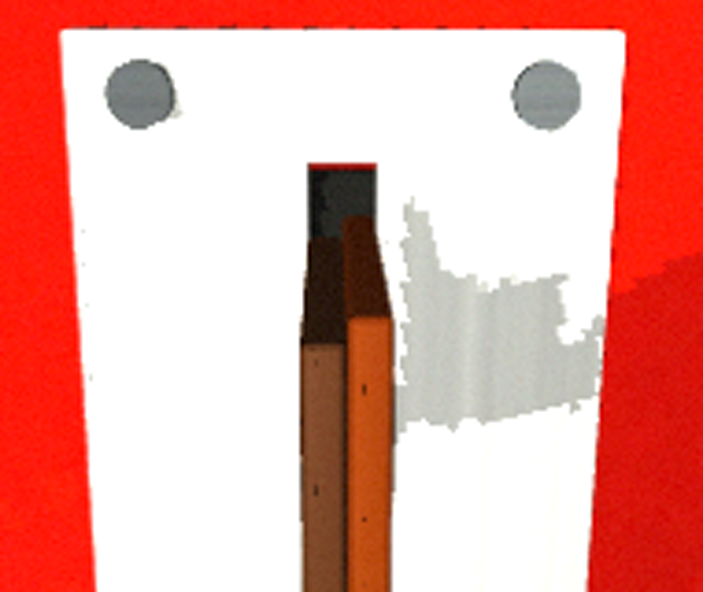

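move_arm(targets="-1 -0.09 -0.02 1.5 0 0 0;-1 0 0 1.5 0 0 0;-1 0 0 1 0 0 0;-1 0 0 0.5 0 0 0;-1 0 0 0 0 0 0")

```text
clock: 6.38
eef_pos: [528.8, 233.3, 183.2]
tool_rot: [-3.14, 0.001, 1.322]
force: [0.6, -0.2, -3.8]
width: 8.5
gripper_force: 59.5
```

move_arm(targets="-1 0 0 0.2 0 0 0;-1 0 0 0 0 0 0;-1 0 0 0.1 0 0 0;-1 0 0 0 0 0 0")

```text
clock: 6.72
eef_pos: [529.8, 233.6, 181.7]
tool_rot: [3.141, -0.001, 1.321]
force: [-0.4, 0.2, -2.4]
width: 8.4
gripper_force: 59.6
```

Run:
```python
from h import *
goto([529.4,234.0,176],75.7)
```

```text
pos [529.8 233.6 181.7] rot [ 1.7997e+02 -3.0000e-02  7.5700e+01] F [-0.4  0.2 -2.4] w 8.4 g 59.6 t 6.72
shift cm [ 0.03 -0.05  0.57] turn [ 0.03 -0.03  0.  ]
```

move_arm(targets="-1 0 0 0.1 0 0 0;-1 0 0 0.1 0 0 0;-1 0 0 0 0 0 0")

```text
clock: 6.97
eef_pos: [529.5, 233.5, 179.2]
tool_rot: [-3.141, 0.0, 1.321]
force: [0.1, 0.7, -2.7]
width: 8.2
gripper_force: 59.6
```

move_arm(targets="-1 0 0 0.1 0 0 0;-1 0 0 0 0 0 0;-1 0 0 0 0 0 0")

```text
clock: 7.22
eef_pos: [529.5, 233.4, 178.2]
tool_rot: [-3.141, 0.0, 1.321]
force: [0.5, 0.6, -2.9]
width: 8.7
gripper_force: 59.6
```

move_arm(targets="-1 0 0 0.1 0 0 0;-1 0 0 0 0 0 0;-1 0 0 0 0 0 0")

```text
clock: 7.47
eef_pos: [529.6, 233.5, 177.2]
tool_rot: [-3.141, 0.0, 1.321]
force: [-0.1, 0.5, -3.0]
width: 8.8
gripper_force: 59.6
```

move_arm(targets="-1 0 0 0.1 0 0 0;-1 0 0 0 0 0 0;-1 0 0 0 0 0 0")

```text
clock: 7.72
eef_pos: [529.5, 233.5, 176.2]
tool_rot: [-3.141, 0.0, 1.321]
force: [-0.2, 0.5, -2.2]
width: 8.6
gripper_force: 59.6
```

move_arm(targets="-1 0 0 0.1 0 0 0;-1 0 0 0 0 0 0;-1 0 0 0 0 0 0")

```text
clock: 7.97
eef_pos: [529.6, 233.5, 175.2]
tool_rot: [-3.141, 0.0, 1.321]
force: [0.1, 0.1, -3.0]
width: 8.6
gripper_force: 59.6
```

move_arm(targets="-1 0 0 0.1 0 0 0;-1 0 0 0 0 0 0;-1 0 0 0 0 0 0")

```text
clock: 8.22
eef_pos: [529.5, 233.5, 174.2]
tool_rot: [-3.141, 0.0, 1.321]
force: [0.6, 0.4, -1.9]
width: 8.6
gripper_force: 59.6
```

move_arm(targets="-1 0 0 0.1 0 0 0;-1 0 0 0 0 0 0;-1 0 0 0 0 0 0")

```text
clock: 8.47
eef_pos: [529.5, 233.5, 173.2]
tool_rot: [-3.141, 0.0, 1.321]
force: [0.9, 0.3, -2.4]
width: 8.5
gripper_force: 59.5
```

move_arm(targets="-1 0 0 0.1 0 0 0;-1 0 0 0 0 0 0;-1 0 0 0 0 0 0")

```text
clock: 8.72
eef_pos: [529.7, 233.6, 172.6]
tool_rot: [3.141, -0.0, 1.321]
force: [-0.3, -1.0, 0.4]
width: 8.8
gripper_force: 60.0
```

move_arm(targets="-1 0 0 0.1 0 0 0;-1 0 0 0 0 0 0;-1 0 0 0 0 0 0")

```text
clock: 8.97
eef_pos: [529.8, 233.6, 171.7]
tool_rot: [3.141, -0.001, 1.321]
force: [-1.8, -0.7, 4.2]
width: 8.6
gripper_force: 60.5
```

move_arm(targets="-1 0 0.15 0 0 0 0;-1 0 0.15 0 0 0 0;-1 0 0 0 0 0 0;-1 0 0 0 0 0 0")

```text
clock: 9.3
eef_pos: [530.6, 233.4, 171.1]
tool_rot: [-3.137, 0.0, 1.321]
force: [-5.2, 1.4, 6.4]
width: 8.7
gripper_force: 61.1
```

move_arm(targets="-1 0 -0.15 0 0 0 0;-1 0 -0.15 0 0 0 0;-1 0 -0.15 0 0 0 0;-1 0 -0.15 0 0 0 0;-1 0 0 0 0 0 0")

```text
clock: 9.72
eef_pos: [528.4, 233.9, 171.8]
tool_rot: [3.138, -0.001, 1.321]
force: [3.2, -0.7, 2.7]
width: 8.4
gripper_force: 60.2
```

move_arm(targets="-1 0 0.14 0 0 0 0;-1 0 0.14 0 0 0 0;-1 0 0 0.1 0 0 0;-1 0 0 0 0 0 0;-1 0 0 0 0 0 0")

```text
clock: 10.13
eef_pos: [528.9, 233.9, 170.6]
tool_rot: [-3.14, -0.0, 1.321]
force: [-1.0, -0.8, 6.6]
width: 8.6
gripper_force: 61.0
```

move_arm(targets="-1 0 0 0.1 0 0 0;-1 0 0 0 0 0 0;-1 0 0 0 0 0 0")

```text
clock: 10.38
eef_pos: [528.9, 233.8, 169.7]
tool_rot: [-3.14, -0.0, 1.321]
force: [-0.6, 0.0, 7.8]
width: 8.4
gripper_force: 61.1
```

move_arm(targets="-1 0 0 0.1 0 0 0;-1 0 0 0 0 0 0;-1 0 0 0 0 0 0")

```text
clock: 10.63
eef_pos: [528.9, 233.8, 168.8]
tool_rot: [-3.14, -0.0, 1.321]
force: [-1.0, 0.1, 8.1]
width: 8.8
gripper_force: 61.2
```

move_arm(targets="-1 0 0 0.1 0 0 0;-1 0 0 0 0 0 0;-1 0 0 0.1 0 0 0;-1 0 0 0 0 0 0")

```text
clock: 10.97
eef_pos: [528.6, 233.9, 166.7]
tool_rot: [-3.14, -0.0, 1.321]
force: [-1.3, -0.4, 10.5]
width: 8.6
gripper_force: 61.3
```

move_arm(targets="-1 0 0 0.1 0 0 0;-1 0 0 0 0 0 0;-1 0 0 0.1 0 0 0;-1 0 0 0 0 0 0")

```text
clock: 11.3
eef_pos: [528.4, 233.9, 164.8]
tool_rot: [-3.139, -0.0, 1.321]
force: [-1.8, -0.3, 10.3]
width: 8.2
gripper_force: 61.5
```

move_arm(targets="-1 0 0 0.1 0 0 0;-1 0 0 0 0 0 0;-1 0 0 0.1 0 0 0;-1 0 0 0 0 0 0")

```text
clock: 11.63
eef_pos: [528.9, 234.0, 162.8]
tool_rot: [-3.14, -0.001, 1.321]
force: [-0.4, 0.1, 9.7]
width: 8.4
gripper_force: 61.3
```

move_arm(targets="-1 0 0 0.1 0 0 0;-1 0 0 0.1 0 0 0;-1 0 0 0.1 0 0 0;-1 0 0 0 0 0 0")

```text
clock: 11.97
eef_pos: [529.7, 233.8, 159.8]
tool_rot: [3.141, -0.001, 1.321]
force: [0.0, 0.0, 7.9]
width: 8.6
gripper_force: 61.0
```

move_arm(targets="-1 0 0 0.1 0 0 0;-1 0 0 0.1 0 0 0;-1 0 0 0.1 0 0 0;-1 0 0 0 0 0 0")

```text
clock: 12.3
eef_pos: [529.9, 233.8, 156.8]
tool_rot: [3.141, -0.001, 1.321]
force: [1.3, -0.5, 6.5]
width: 8.6
gripper_force: 60.9
```

move_arm(targets="-1 0 0 0.1 0 0 0;-1 0 0 0.1 0 0 0;-1 0 0 0.1 0 0 0;-1 0 0 0 0 0 0")

```text
clock: 12.63
eef_pos: [529.9, 233.9, 153.7]
tool_rot: [3.141, -0.001, 1.321]
force: [1.2, -0.2, 6.7]
width: 8.7
gripper_force: 60.8
```

move_arm(targets="-1 0 0 0.1 0 0 0;-1 0 0 0.1 0 0 0;-1 0 0 0.1 0 0 0;-1 0 0 0 0 0 0")

```text
clock: 12.97
eef_pos: [529.9, 233.8, 150.6]
tool_rot: [3.141, -0.001, 1.321]
force: [1.5, -0.0, 5.8]
width: 8.7
gripper_force: 60.7
```

move_arm(targets="-1 0 0 0.1 0 0 0;-1 0 0 0.1 0 0 0;-1 0 0 0.1 0 0 0;-1 0 0 0 0 0 0")

```text
clock: 13.3
eef_pos: [529.8, 233.8, 147.4]
tool_rot: [3.141, -0.001, 1.32]
force: [1.3, -0.3, 4.8]
width: 8.5
gripper_force: 60.5
```

move_arm(targets="-1 0 0 0.1 0 0 0;-1 0 0 0.1 0 0 0;-1 0 0 0 0 0 0")

```text
clock: 13.55
eef_pos: [529.8, 233.7, 145.3]
tool_rot: [3.141, -0.001, 1.321]
force: [0.8, -0.1, 4.2]
width: 8.5
gripper_force: 60.4
```

move_arm(targets="-1 0 0 0.1 0 0 0;-1 0 0 0 0 0 0;-1 0 0 0 0 0 0")

```text
clock: 13.8
eef_pos: [529.7, 233.6, 144.3]
tool_rot: [3.141, -0.0, 1.321]
force: [2.0, 0.0, 3.4]
width: 8.3
gripper_force: 60.3
```

move_arm(targets="-1 0 0 0.1 0 0 0;-1 0 0 0 0 0 0;-1 0 0 0 0 0 0")

```text
clock: 14.05
eef_pos: [529.6, 233.3, 142.8]
tool_rot: [3.141, 0.001, 1.321]
force: [4.0, 0.4, -1.4]
width: 8.8
gripper_force: 59.6
```

The force has gone back to the bare pad weight, so the pad is through the flap. I'll let go.

move_arm(targets="-0.3 0 0 0 0 0 0;-0.3 0 0 0 0 0 0;-0.3 0 0 0 0 0 0;-0.3 0 0 0 0 0 0;-0.3 0 0 0 0 0 0")

```text
clock: 14.47
eef_pos: [528.9, 233.6, 143.1]
tool_rot: [-3.141, 0.0, 1.321]
force: [0.6, -0.1, 0.1]
width: 29.8
gripper_force: 0.0
```

move_arm(targets="-0.3 0 0 -2 0 0 0;-0.3 0 0 -3 0 0 0;-0.3 0 0 -4 0 0 0;-0.3 0 0 -1 0 0 0;-0.3 0 0 0 0 0 0")

```text
clock: 14.88
eef_pos: [531.5, 234.1, 246.9]
tool_rot: [3.136, -0.005, 1.321]
force: [-0.5, 0.7, -0.3]
width: 30.0
gripper_force: 0.0
```

Run:
```python
from h import *
goto([529,234,240],75.7)
a=snap("wrist","w5")
```

```text
pos [531.5 234.1 246.9] rot [179.7   -0.26  75.69] F [-0.5  0.7 -0.3] w 30.0 g 0.0 t 14.88
shift cm [-0.07 -0.25  0.68] turn [ 0.3  -0.26 -0.01]
```

View pics/w5.png

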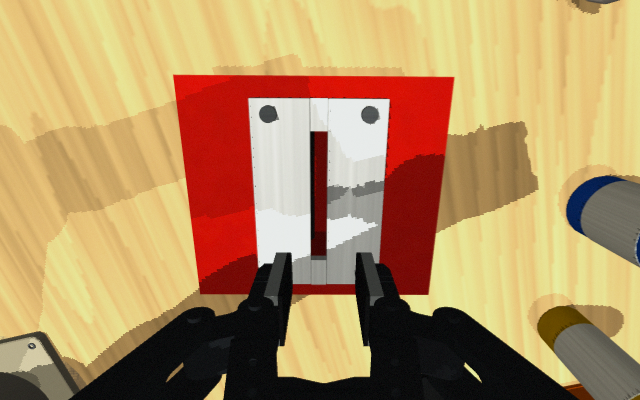

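The slot is open and clear (u 310–328, v 132–256), with the inside of the box visible through it and no pad in the way. The pad has dropped in.

move_arm(targets="-0.3 0 0 0 0 0 0;-0.3 0 0 0 0 0 0;-0.3 0 0 0 0 0 0;-0.3 0 0 0 0 0 0;-0.3 0 0 0 0 0 0")

```text
clock: 15.35
eef_pos: [529.1, 233.4, 242.5]
tool_rot: [-3.14, 0.001, 1.321]
force: [0.3, 0.8, 0.2]
width: 30.0
gripper_force: 0.0
```

```bash
python3 -c "
from h import *
print(order.finish_job())"
```

```text
the job is handed in; nothing more can be done
None
```

I posted the worn pad through the slot past the flap and it dropped into the box; wrist-force readings while pushing stayed under about 15 N. The new pads were last seen standing in the rack, and I handed the job in at about 15 s; no verdict came back.

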